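Seat the tube rack on the shaker and lock its toggle clamp

ROBOT

A 6-joint arm with a two-finger parallel gripper is mounted at the origin on the work surface. World frame = base frame: x ahead of the robot, y to its left, z up, the work surface at z = 0. Lengths are in mm, angles in rad, forces in N, time in s.
With the tool pointing down it reaches from about 350 to 975 mm from the base axis. Payload 7.1 kg.
Tool frame: the origin (TCP) lies on the centre line of the jaws, within the pads' length; the fingertips stand 14 mm ahead of it and the grasp point (between the pads) lies 5 mm behind it; x points along the fingers, z is the direction in which the jaws open and shut, and the axes are right-handed (so a half turn about x gives the same grasp; the last joint's range is limited). The gripper opens to 88 mm and grips with 3 to 60 N. Pads are 20 mm wide; open, the fingers measure 115 mm over their backs; the gripper's body (75 mm by 178 mm) begins 61 mm behind the grasp point.
Start: joints at [1.277, 0.423, 1.63, -0, 1.089, -0.019], TCP at [169.565, 601.542, 236.675] pointing down, gripper open.
Joint ranges: [-3, 3], [-0.9, 2.11], [0.09, 2.58], [-1.31, 4.45], [0.11, 2.69], [-2.54, 2.54]. Speed limits (rad/s): [2.39, 2.39, 3.01, 3.14, 3.14, 3.14].

INTERFACE

Orientations are given as a rotation vector (axis times angle).
In Python, from workcell import ctrl gives the robot as it stands.
- The arm moves only by the tool servo_tool, never from a script. Its argument "plan" is a list that holds one entry, the list of rows, each a list of 7 numbers: the shift along the tool's x, y, z in cm, then the turn, a rotation vector about the tool's x, y, z in rad, then the finger opening in cm, from 0 to 8.78. A call has 1 to 8 rows; each row is the pose to reach, as a shift and turn from the pose commanded when the call began, along the tool's axes at that moment; what a row does not reach only later rows make up. A row lasts 1/12 s, in which the tool goes at most 41.7 mm and 7.16 degrees, less where a joint would pass 70% of its speed; a pose out of reach is approached as far as the arm can. A call with a gripper value outside its range is refused whole. The fingers move at their own pace and stop on an object; the grip force is fixed at half the most. Time passes only in rows, so rows that repeat a pose let the fingers close. It gives the time, the measured TCP pose, the force and the opening at its end, in the units of the state.
- ctrl.get_obs(): the state, without advancing time (a new reading comes with each control period).
- ctrl.get_image(name): name is "scene" or "top" or "wrist"; returns the picture (384x512x3 uint8, red, green, blue); there is no depth.
- ctrl.calibration(name): a dict with "K" (3x3 intrinsics, pixels), "dist" ([k1, k2, p1, p2, k3] as OpenCV has them; the pictures are not rectified), "view" (4x4, takes a point from world to camera coordinates). Camera axes: x right, y up, looking along -z (the intrinsics and any distortion apply to the point x, -y, -z); pixel columns grow to the right and rows downward; lengths in mm; the calibration is good to about 2 mm. A picture is of the moment at which its call begins: read the wrist's pose just before it. calibration takes no time and is no camera call; for the wrist camera it gives the pose at the moment of the call.
- ctrl.close_job(): hands the job in, once; it reports no verdict.
The state is a dict: "t": time; "qpos": joint angles; "qvel": joint speeds; "joint_torque": joint torques, N m; "ee_pos": TCP position; "orientation": TCP orientation; "ft_force": force on the tool from outside, world axes, zero at the start; "moment": the same for the moment, N m; "width": finger opening in mm.
Only numpy, scipy, OpenCV 4.12 (cv2) and the standard library are available. Lean on these libraries where they do the work, as an engineer would, in place of code of your own. Each camera call takes 0.05 s, during which the arm holds its last target.

TASK

The tube rack on the shaker's platform has only been set down part of the way in. Push the rack back along the platform until it stands flat against the rear fence, then push the toggle clamp's red handle over and down, past its dead point, until it snaps and stays locked with the plunger pressing the rack against the end stop. It is all done by pushing: do not lift or tip the rack, leave everything else on the bench where it stands, and finish with the robot clear of everything.

Things in the scene. Friction and masses are not known exactly. Their poses are not given: they have to be found in the camera images.
- shaker: Orbital shaker, off, fixed to the bench: white housing, bright bare platform 300 mm (x) by 360 mm (y) by 6 mm, its top 125 mm above the bench. Origin: centre of its underside on the bench, below the platform's centre; x from its front (panel, robot's side) to its back, y to its left, z up; stands turned by -0.2 to 0.4 rad. The rack lies right of centre, the clamp left.
- fence (a point): Middle of the rear fence's working stretch, at its foot, on the inner face that the rack's back must meet (shaker's axes). A steel angle 36 mm high along nearly all of the platform's back, in the shaker's frame at x = +115 mm.
- end_stop (a point): Foot of the end stop's inner face, opposite the plunger (shaker's axes): a steel strip 54 mm high and 4 mm thick along the platform's right edge, in the shaker's frame at y = -175 mm, from x = -23 to +117 mm.
- flask (a point): Foot of a conical flask held in a spring clip at the platform's front left (shaker frame x = -85, y = +115 mm): 76 mm across with the clip, 104 mm high with its blue cap. Fixed; not part of the job.
- rack: White wire tube rack with sheet end plates, loose, about 0.55 kg: 92 mm (x, depth) by 142 mm (y) by 70 mm high, capped tubes in it up to 108 mm. Origin: centre of its underside; axes as the shaker's when seated, turned up to 0.1 rad at the start, 50 to 100 mm short of the fence. Slides on the platform with 2 to 6 N; pushed high up it tips, so push its lower half.
- rack_seat (a point): Point on the platform (shaker's axes) where the rack's origin lies when the rack is against both rear fence and end stop. At the start, and after being pushed straight back, the rack's origin is 7 to 13 mm to its +y side, which lets it pass in front of the drawn-back plunger; the clamp closes that gap itself.
- handle (a joint): Turn of the handle in rad about the shaker's x axis: 0 open, leaning 20 deg past upright towards the rack (-y); it swings over to +y and down; 1.66 dead point; 1.78 locked on its stop, lying to +y and rising 8 deg from level. Starts at 0 to 0.3; stays put while near upright. From about 1.0 the rack resists, at most about 5 N at the grip; past 1.66 it pulls itself to 1.78.
- pivot (a point): Centre of the handle's pivot pin, fixed to the shaker (same axes), 42 mm above the platform. The clamp's steel bracket, 52 mm wide and 60 mm high, reaches from 107 mm on the -y side of it to 21 mm on the +y side; the plunger runs towards -y at the pivot's height.
- grip (a point): Point on the handle's centre line 90 mm from the pivot, in the red round grip (20 mm thick, from 36 to 120 mm from the pivot); moves with the handle.
- buffer: Black rubber buffer, 22 mm across, at the end of the clamp's plunger. Its origin lies not in the rubber but 112 mm behind its front face along the plunger (at the pivot when the handle is at 0). The face travels 30 mm towards the shaker's -y as the handle closes, the last 7 mm of it pressing a rack that stands at the end stop.
- dishes_large: Bystander: stack of two dark red culture dishes, 140 mm across, 32 mm high; origin at the centre of the underside.
- dishes_small: Bystander: stack of three dark red culture dishes, 90 mm across, 48 mm high, on the bench just right of the shaker; origin at the centre of the underside.
- meter: Bystander: white hand-held meter with a black round cap, 75 by 170 by 56 mm; origin at the centre of the underside.
- dispenser: Bystander: glass bottle with a red collar and a grey dispenser, 96 mm across, 250 mm high; origin at the centre of the underside.
- saline: Bystander: white square plastic bottle, 60 by 75 by 134 mm; origin at the centre of the underside.
- tip_box: Bystander: blue pipette-tip box, 87 by 127 by 70 mm; origin at the centre of the underside.
- tool_block: Bystander: wooden block 70 by 70 by 95 mm with tool handles up to 160 mm; origin at the centre of the underside.
Mind the look-alikes: they are no part of the job. What is shaped like the rack but green is not meant.

How it is judged (in metres and radians):
On the way, in this order (a step that is already met when the one before it is completed fails the run):
1. the rack stands flat against the rear fence, with the clamp handle still open (x of rack in the frame of rack_seat above -0.004 m and angle between the x axis of rack and the x axis of shaker, either way round below 0.035 rad and value of joint handle below 1 rad), for 0.2 s.
2. the handle has gone past its dead point into lock (value of joint handle above 1.72 rad and contact force between buffer and rack above 10 N), for 0.2 s.
At the end, for the whole second after the job is handed in: The handle is locked past its dead point (above 1.72 rad), the buffer presses the rack with more than 10 N, and the rack stands at rest and upright on the platform, within 5 mm of the rear fence, within 4 mm of the end stop and square to them within 0.04 rad (all of step 2 and x of rack in the frame of rack_seat above -0.005 m and y of rack in the frame of rack_seat below 0.004 m and z of rack in the frame of rack_seat below 0.004 m and angle between the x axis of rack and the x axis of shaker, either way round below 0.04 rad and angle between rack's own z axis and vertical below 0.05 rad and linear speed of rack below 0.01 m/s); the robot touches nothing.
It fails at once if the rack is lifted off the platform (z of rack in the frame of rack_seat above 0.012 m).
It fails at once if the rack is tipped (angle between rack's own z axis and vertical above 0.2 rad).
It fails at once if something else on the bench is moved (distance of any of dishes_large, dishes_small, meter, dispenser, saline, tip_box, tool_block from where it was at the start of the episode above 0.02 m).
It also fails if it takes over 58 s, if anything falls off the work surface, if the arm or the gripper's body presses on something with over 40 N, if the wrist force passes 120 N, or if a joint passes its speed limit or range.

## Working session

There is one attempt and no reset: what is moved stays moved. The work goes in short steps, Python scripts to look and compute and a tool call to move; the robot and the scene stay as the last step left them, time stands still between calls to the robot, and variables do not carry over. Pictures are saved under pics/ and viewed, and the job is handed in when it is done.

Besides the shell and the picture viewer there is one more tool, called after "Emit:" in YAML: its name, and indented under it one key for each argument. servo_tool: Moves the arm, as the interface text tells. Its arguments: {"type":"object","properties":{"plan":{"type":"array","items":{"type":"array","items":{"type":"array","items":{"type":"number"}}}}},"required":["plan"]}

```bash
mkdir -p pics; ls; python3 - <<'E'
from workcell import ctrl
import cv2, json
print(ctrl.get_obs())
for n in ["scene","top","wrist"]:
    c=ctrl.calibration(n); print(n,c)
    im=ctrl.get_image(n); cv2.imwrite(f"pics/{n}0.png",im[:,:,::-1])
E
```

```text
pics
{'t': 0.0, 'qpos': array([ 1.27695654e+00,  4.23839719e-01,  1.63068307e+00, -6.05271798e-06,
        1.08861375e+00, -1.90243978e-02]), 'qvel': array([-5.96510610e-05, -1.49501900e-03,  9.16644712e-04, -1.58807261e-03,
       -6.52347532e-04, -9.44876296e-04]), 'joint_torque': array([ 2.32723563e-03, -5.44649756e+01, -2.73669899e+01,  6.44992408e-02,
        2.29331141e-02, -1.07531353e-04]), 'ee_pos': array([169.44138767, 601.0344493 , 235.90511033]), 'orientation': array([-1.00535269,  1.3280368 ,  1.00383375]), 'ft_force': array([-0.49786401,  0.24043951,  0.14724065]), 'moment': array([-0.0089124 ,  0.01021652,  0.01994007]), 'width': 87.70278587572722}
scene {'K': array([[358.07494398,   0.        , 255.3305836 ],
       [  0.        , 358.07494398, 195.84142633],
       [  0.        ,   0.        ,   1.        ]]), 'dist': array([-0.01025675,  0.        ,  0.        ,  0.        ,  0.        ]), 'view': array([[ 1.14599860e-02,  9.99651627e-01,  2.37758931e-02,
         2.98272316e+01],
       [-5.34055540e-01, -1.39831672e-02,  8.45333751e-01,
         1.25586194e+02],
 
[... 666 characters left out ...]
34619640e+03],
       [ 0.00000000e+00,  0.00000000e+00,  0.00000000e+00,
         1.00000000e+00]])}
wrist {'K': array([[306.45909579,   0.        , 251.40666606],
       [  0.        , 306.45909579, 193.55597603],
       [  0.        ,   0.        ,   1.        ]]), 'dist': array([-0.08183691,  0.        ,  0.        ,  0.        ,  0.        ]), 'view': array([[ 2.72492350e-01,  9.62154445e-01, -2.59663314e-03,
        -6.24260996e+02],
       [-9.29365044e-01,  2.62505550e-01, -2.59560111e-01,
         3.17095515e+01],
       [-2.49055284e-01,  7.31413646e-02,  9.65723463e-01,
        -3.90643522e+02],
       [ 0.00000000e+00,  0.00000000e+00,  0.00000000e+00,
         1.00000000e+00]])}
```

View pics/scene0.png

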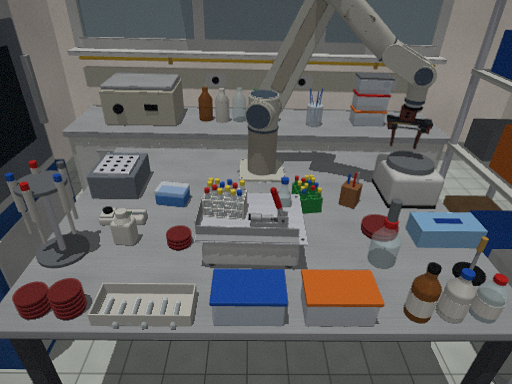

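View pics/top0.png

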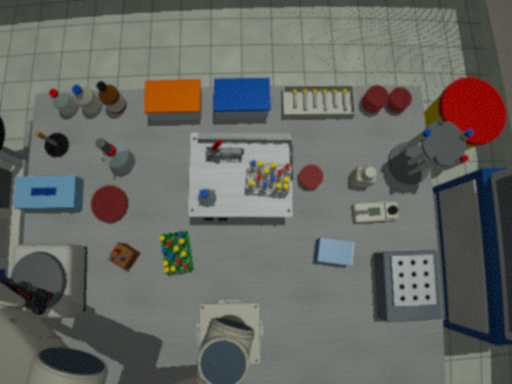

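View pics/wrist0.png

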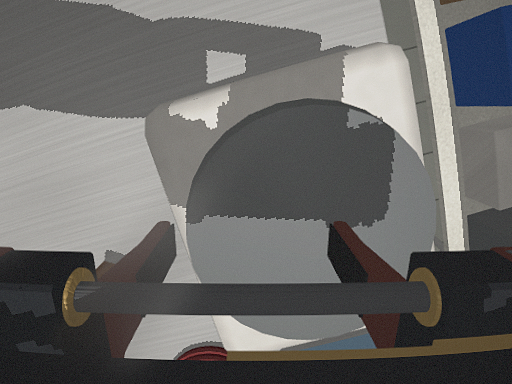

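```bash
python3 - <<'E'
import cv2
a=cv2.imread("pics/top0.png")[120:230,175:335]; cv2.imwrite("pics/topc.png",cv2.resize(a,None,fx=5,fy=5,interpolation=cv2.INTER_CUBIC))
a=cv2.imread("pics/scene0.png")[170:275,180:330]; cv2.imwrite("pics/scenec.png",cv2.resize(a,None,fx=5,fy=5,interpolation=cv2.INTER_CUBIC))
E
```

```text
(no output)
```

View pics/topc.png

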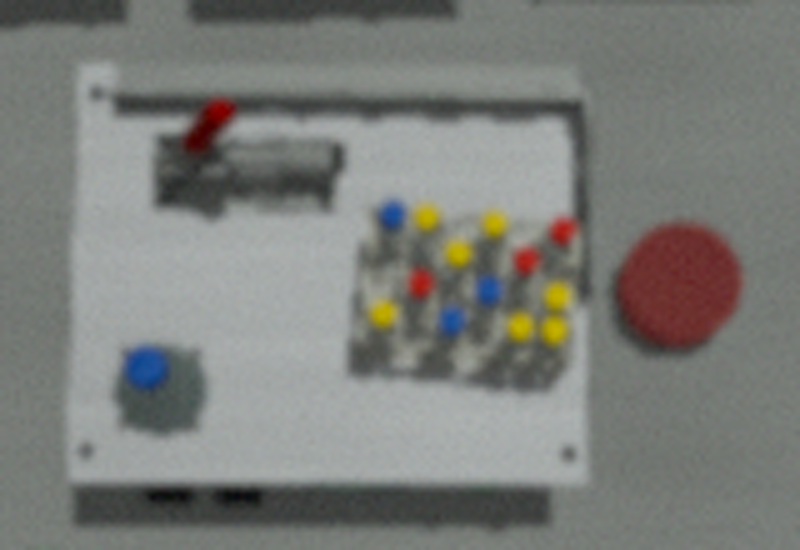

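View pics/scenec.png

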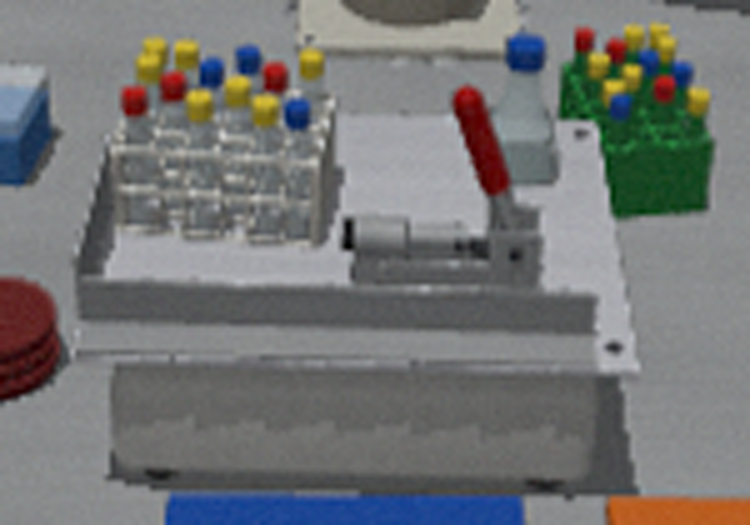

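```bash
cat > h.py <<'E'
import numpy as np, cv2
from workcell import ctrl
def ray(cal,uv):
    p=cv2.undistortPoints(np.array(uv,float).reshape(-1,1,2),cal["K"],np.array(cal["dist"]))[:,0]
    d=np.c_[p[:,0],-p[:,1],-np.ones(len(p))]
    R=cal["view"][:3,:3]; t=cal["view"][:3,3]
    return -R.T@t, d@R
def onz(cal,uv,z):
    o,d=ray(cal,uv); s=(z-o[2])/d[:,2]
    return o+d*s[:,None]
def proj(cal,P):
    P=np.atleast_2d(P)@cal["view"][:3,:3].T+cal["view"][:3,3]
    q=P*[1,-1,-1]
    return cv2.projectPoints(q.reshape(-1,1,3),np.zeros(3),np.zeros(3),cal["K"],np.array(cal["dist"]))[0][:,0]
E
python3 - <<'E'
from h import *
c=ctrl.calibration("top")
S=lambda l:[(175+(x+.5)/5-.5,120+(y+.5)/5-.5) for x,y in l]
P=onz(c,S([(68,485),(588,485),(78,65),(582,68),(97,92),(85,450),(568,455)]),125)
print(P.round(1))
print(np.linalg.norm(P[0]-P[1]),np.linalg.norm(P[0]-P[2]))
print("yaw front", np.arctan2(*(P[0]-P[1])[[0,1]]), "left",np.arctan2(*(P[2]-P[0])[[1,0]]),"screws",np.arctan2(*(P[5]-P[6])[[0,1]]),np.arctan2(*(P[4]-P[5])[[1,0]]))
print("rack tops front",onz(c,S([(348,372),(558,388)]),125), onz(c,S([(360,215),(575,225)]),195))
c2=ctrl.calibration("scene")
S2=lambda l:[(180+(x+.5)/5-.5,170+(y+.5)/5-.5) for x,y in l]
print(onz(c2,S2([(575,132),(613,347)]),125))
print("handle tip top/scene")
def tri(u1,u2):
    o1,d1=ray(c,[u1]);o2,d2=ray(c2,[u2]);d1=d1[0]/np.linalg.norm(d1);d2=d2[0]/np.linalg.norm(d2)
    A=np.c_[d1,-d2]; s=np.linalg.lstsq(A,o2-o1,rcond=None)[0]
    a=o1+d1*s[0];b=o2+d2*s[1]; return (a+b)/2,np.linalg.norm(a-b)
print(tri(S([(225,108)])[0],S2([(465,98)])[0]))
E
```

```text
[[ 416.6  129.   125. ]
 [ 410.1 -227.6  125. ]
 [ 717.1  124.6  125. ]
 [ 708.3 -235.3  125. ]
 [ 696.7  110.8  125. ]
 [ 440.5  117.4  125. ]
 [ 431.1 -214.6  125. ]]
356.6907940810212 300.60971026062543
yaw front 0.018154537821580774 left -0.01484120187071378 screws 0.028574102900737006 -0.026010935982114774
rack tops front [[ 491.61184869  -64.41785413  125.        ]
 [ 477.74652503 -209.34327808  125.        ]] [[ 585.67133193  -74.29805707  195.        ]
 [ 576.4075416  -216.91509633  195.        ]]
[[431.20739105 112.26260945 125.        ]
 [689.50503912 109.76302828 125.        ]]
handle tip top/scene
(array([635.7170781 ,   9.66117152, 277.58396415]), np.float64(0.3923282455528877))
```

```bash
cat >> h.py <<'E'
def tri(c1,u1,c2,u2):
    o1,d1=ray(c1,[u1]);o2,d2=ray(c2,[u2]);d1=d1[0]/np.linalg.norm(d1);d2=d2[0]/np.linalg.norm(d2)
    s=np.linalg.lstsq(np.c_[d1,-d2],o2-o1,rcond=None)[0]
    a=o1+d1*s[0];b=o2+d2*s[1]; return (a+b)/2,np.linalg.norm(a-b)
def redends(im,box):
    x0,y0,x1,y1=box
    s=im[y0:y1,x0:x1].astype(int)
    m=((s[...,0]>90)&(s[...,0]-np.maximum(s[...,1],s[...,2])>50)).astype(np.uint8)
    n,l,st,ce=cv2.connectedComponentsWithStats(m)
    k=1+np.argmax(st[1:,4]); p=np.argwhere(l==k)[:,::-1]+[x0,y0]
    v=cv2.fitLine(p.astype(np.float32),cv2.DIST_L2,0,.01,.01).ravel()
    t=(p-v[2:])@v[:2]
    return len(p),v[2:]+v[:2]*(t.min()-.5),v[2:]+v[:2]*(t.max()+.5)
E
python3 - <<'E'
from h import *
c=ctrl.calibration("top");c2=ctrl.calibration("scene")
it=cv2.imread("pics/top0.png")[...,::-1];is_=cv2.imread("pics/scene0.png")[...,::-1]
a=redends(it,(200,130,230,155));b=redends(is_,(265,180,290,215));print(a,b)
ea=sorted(a[1:],key=lambda p:p[1]); eb=sorted(b[1:],key=lambda p:p[1])
T,e1=tri(c,ea[0],c2,eb[0]);B,e2=tri(c,ea[1],c2,eb[1]);print(T,e1,B,e2,np.linalg.norm(T-B))
d=(B-T)/np.linalg.norm(B-T);print("pivot est",B+36*d,T+120*d, "lean",np.arctan2(-(T-B)[1],(T-B)[2]))
S=lambda l:[(175+(x+.5)/5-.5,120+(y+.5)/5-.5) for x,y in l]
S2=lambda l:[(180+(x+.5)/5-.5,170+(y+.5)/5-.5) for x,y in l]
print("pin scene z167",onz(c2,S2([(515,253)]),167))
print("bracket top z185",onz(c,S([(155,140),(155,205),(335,210)]),185), "buffer",onz(c,S([(340,157)]),167),onz(c2,S2([(347,233)]),167))
E
```

```text
(21, array([215.45701952, 141.37929265]), array([221.50072535, 142.01956497])) (76, array([272.33502546, 186.33386835]), array([280.68827245, 207.88178168]))
[632.31269402  15.26868485 286.34022539] 12.956577090369368 [652.26658827  22.2512133  218.66373256] 30.269206173322797 70.90148997398674
pivot est [662.39811292  25.79656932 184.30121433] [666.08444284  27.08653824 171.79849796] lean 0.10281131071234584
pin scene z167 [[646.23452139  47.28622846 167.        ]]
bracket top z185 [[642.83130492  62.98098993 185.        ]
 [597.63575486  62.88959992 185.        ]
 [591.8905018  -57.70305896 185.        ]] buffer [[633.58669061 -61.59859182 167.        ]] [[626.31436867 -61.78906096 167.        ]]
```

```bash
cat >> h.py <<'E'
from scipy.spatial.transform import Rotation as Ro
def tgt(alpha,yaw,s=1):
    # tool x forward-down, z = s*left
    x=np.array([np.sin(alpha),0,-np.cos(alpha)]); z=np.array([0,s,0.]); y=np.cross(z,x)
    return Ro.from_euler('z',yaw)*Ro.from_matrix(np.c_[x,y,z])
def go(p,R,name=""):
    o=ctrl.get_obs(); R0=Ro.from_rotvec(o["orientation"])
    print(name,"shift cm",(R0.inv().apply(np.array(p)-o["ee_pos"])/10).round(2),"rot",(R0.inv()*R).as_rotvec().round(3))
E
python3 - <<'E'
from h import *
o=ctrl.get_obs();R=Ro.from_rotvec(o["orientation"]);print(R.as_matrix().round(3))
for s in(1,-1): go([420,330,430],tgt(0,-.02,s),s)
E
```

```text
[[-0.    -0.962  0.271]
 [-0.001  0.271  0.962]
 [-1.     0.    -0.001]]
1 shift cm [-19.37 -31.47 -19.32] rot [-0.255 -0.001 -0.   ]
-1 shift cm [-19.37 -31.47 -19.32] rot [ 2.887e+00 -0.000e+00  2.000e-03]
```

Emit:
servo_tool:
  plan:
    - [[-4,0,0,0,0,0,0],[-8,0,0,0,0,0,0],[-12,0,0,0,0,0,0],[-15,-3,-2,-0.1,0,0,0],[-19,-6,-4,-0.2,0,0,0],[-19,-10,-6,-0.255,0,0,0],[-19,-13,-8,-0.255,0,0,0],[-19,-16,-10,-0.255,0,0,0]]

```text
t: 0.82
ee_pos: [294.3, 464.4, 427.9]
orientation: [-1.195, 1.215, 1.195]
ft_force: [1.0, 0.9, 0.1]
width: 38.2
```

```bash
python3 - <<'E'
from h import *
o=ctrl.get_obs();print(o["t"],o["ee_pos"],o["qpos"].round(2),o["width"])
go([420,330,430],tgt(0,-.02)); go([430,-60,430],tgt(0,-.02))
c=ctrl.calibration("wrist");print((-c["view"][:3,:3].T@c["view"][:3,3]),c["view"][2,:3])
E
```

```text
0.8167 [294.34974123 464.40411217 427.88318351] [ 0.98  0.14  1.57 -0.    1.42 -0.57] 38.2182647878826
 shift cm [ -0.22 -12.81 -13.21] rot [0.001 0.002 0.001]
 shift cm [ -0.29 -14.53 -52.18] rot [0.001 0.002 0.001]
[224.2969256  465.84774394 575.66533461] [-0.26054342  0.00450412  0.96545162]
```

Emit:
servo_tool:
  plan:
    - [[0,-4,-3,0,0,0,0],[0,-8,-6,0,0,0,0],[0,-12,-10,0,0,0,0],[0,-14,-14,0,0,0,0],[0,-16,-18,0,0,0,0],[0,-18,-22,0,0,0,0],[-1,-20,-26,0,0,0,0],[-2,-22,-30,0,0,0,0]]

```text
t: 1.48
ee_pos: [487.4, 200.5, 437.9]
orientation: [-1.194, 1.22, 1.195]
ft_force: [0.5, 0.3, 1.0]
width: 0.7
```

Emit:
servo_tool:
  plan:
    - [[0,0,-4,0,0,0,0],[0,0,-8,0,0,0,0],[0,0,-12,0,0,0,0],[0,0,-16,0,0,0,0],[0,0,-20,0,0,0,0],[0,0,-22,0,0,0,0],[0,0,-22,0,0,0,0],[0,0,-22,0,0,0,0]]

```text
t: 2.15
ee_pos: [482.8, -18.0, 438.5]
orientation: [-1.192, 1.22, 1.193]
ft_force: [-1.5, -0.0, 0.4]
width: 0.5
```

```bash
python3 - <<'E'
from h import *
import pickle
o=ctrl.get_obs();print(o["t"],o["ee_pos"],o["qpos"].round(2),o["width"])
c=ctrl.calibration("wrist");im=ctrl.get_image("wrist");pickle.dump((c,im),open("w1.pkl","wb"))
cv2.imwrite("pics/w1.png",cv2.resize(im[...,::-1],(800,600),interpolation=cv2.INTER_CUBIC))
im=ctrl.get_image("top");cv2.imwrite("pics/top1.png",im[...,::-1])
E
```

```text
2.15 [482.75461402 -17.99589679 438.48134651] [-0.06  0.02  1.68  0.    1.44 -1.61] 0.4629491096233811
```

View pics/w1.png

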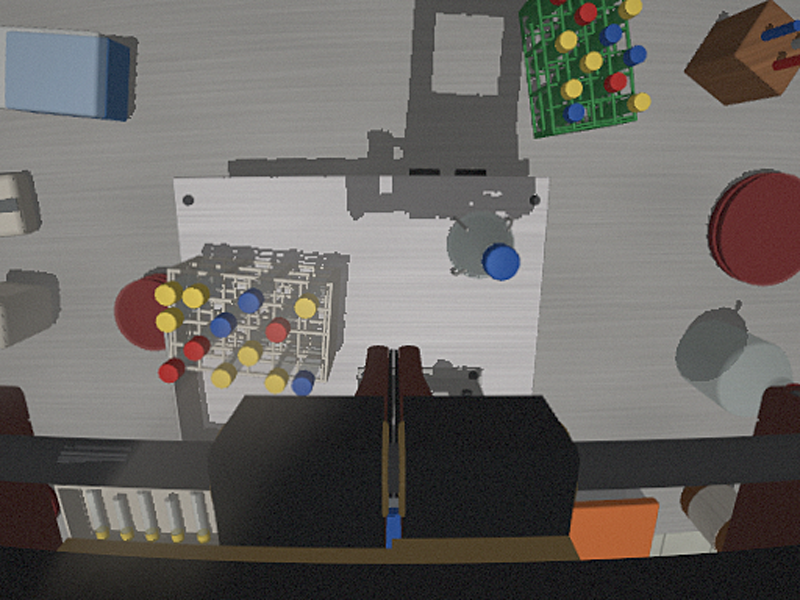

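```bash
python3 - <<'E'
from h import *
import pickle
c,im=pickle.load(open("w1.pkl","rb"))
k=512/800
for n,(x0,y0,x1,y1) in {"a":(90,100,240,270),"b":(210,100,360,250)}.items():
    cv2.imwrite(f"pics/w1{n}.png",cv2.resize(im[y0:y1,x0:x1,::-1],None,fx=4,fy=4,interpolation=cv2.INTER_CUBIC)[:600])
E
```

```text
(no output)
```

View pics/w1a.png

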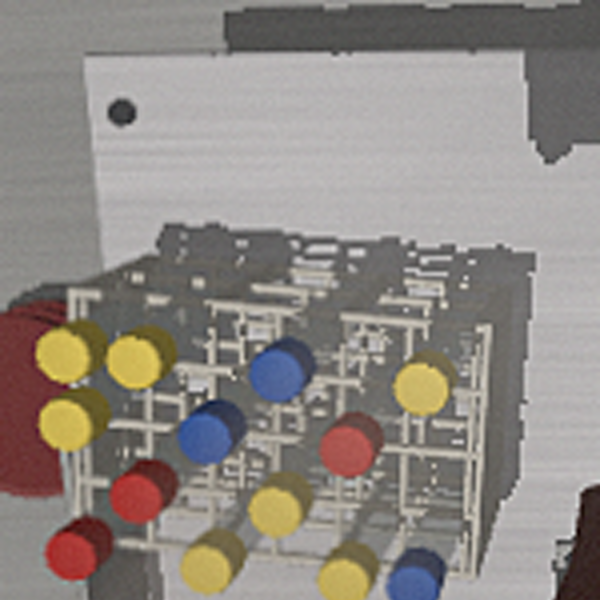

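View pics/w1b.png

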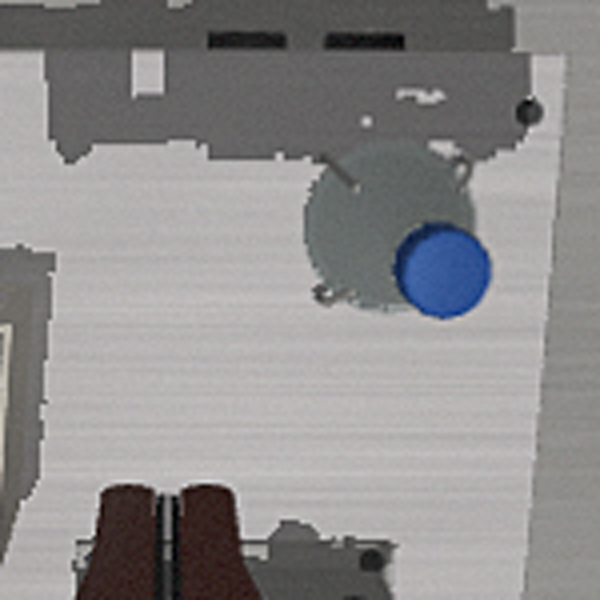

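```bash
cat > m.py <<'E'
from h import *
import pickle
c,im=pickle.load(open("w1.pkl","rb"))
A=lambda l:[(90+(x+.5)/4-.5,100+(y+.5)/4-.5) for x,y in l]
B=lambda l:[(210+(x+.5)/4-.5,100+(y+.5)/4-.5) for x,y in l]
P=onz(c,A([(85,53),(121,112)])+B([(565,53),(529,112)]),125);print(P.round(1))
print("yaw",np.arctan2(*(P[2]-P[0])[[0,1]])*-1,np.arctan2(*(P[3]-P[1])[[0,1]])*-1,np.linalg.norm(P[2]-P[0]))
Q=onz(c,A([(70,290),(489,325),(472,577)]),195);print(Q.round(1))
print("rack yaw",-np.arctan2(*(Q[1]-Q[0])[[0,1]]),np.linalg.norm(Q[1]-Q[0]),np.linalg.norm(Q[1]-Q[2]))
E
python3 m.py
```

```text
[[ 407.3 -225.8  125. ]
 [ 429.5 -214.5  125. ]
 [ 416.8  130.3  125. ]
 [ 438.2  117.7  125. ]]
yaw -0.02677014709536953 -0.02614636361439039 356.17302949098445
[[ 484.  -209.1  195. ]
 [ 499.5  -70.2  195. ]
 [ 588.8  -81.4  195. ]]
rack yaw -0.11067575413586417 139.69794387061373 90.0098555553573
```

```bash
cat >> h.py <<'E'
YAW=-0.0265; C=np.array([562,-51.7])
def W(x,y,z):
    c,s=np.cos(YAW),np.sin(YAW); return np.array([C[0]+c*x-s*y,C[1]+s*x+c*y,z])
def tip(p,al):  # tcp for fingertip-centre at p
    R=tgt(al,YAW); return p-14*R.apply([1,0,0]),R
E
python3 - <<'E'
from h import *
R=tgt(.7,YAW); go(W(-135,-94,320),R)
E
```

```text
shift cm [ 11.84   5.58 -12.67] rot [ 0.006  0.003 -0.7  ]
```

Emit:
servo_tool:
  plan:
    - [[1,1,-2,0,0,-0.1,8.78],[2,2,-4,0,0,-0.2,8.78],[4,3,-6,0,0,-0.3,8.78],[6,4,-8,0,0,-0.4,8.78],[8,5,-10,0,0,-0.5,8.78],[10,5.6,-12,0,0,-0.6,8.78],[11.8,5.6,-12.7,0,0,-0.7,8.78],[11.8,5.6,-12.7,0,0,-0.7,8.78]]

```text
t: 2.92
ee_pos: [425.9, -132.4, 325.2]
orientation: [-1.441, 0.719, 0.66]
ft_force: [-0.7, 1.2, -0.3]
width: 50.3
```

```bash
cat > snap.py <<'E'
from h import *
import pickle,sys
n=sys.argv[1]
o=ctrl.get_obs();print(o["t"],o["ee_pos"].round(1),o["qpos"].round(2),o["width"].round(1),o["ft_force"].round(1),"x",Ro.from_rotvec(o["orientation"]).apply([1,0,0]).round(3))
c=ctrl.calibration("wrist");im=ctrl.get_image("wrist");pickle.dump((c,im),open(n+".pkl","wb"))
cv2.imwrite(f"pics/{n}.png",cv2.resize(im[...,::-1],(800,600),interpolation=cv2.INTER_CUBIC))
E
python3 snap.py w2
```

```text
Traceback (most recent call last):
  File "snap.py", line 4, in <module>
    o=ctrl.get_obs();print(o["t"],o["ee_pos"].round(1),o["qpos"].round(2),o["width"].round(1),o["ft_force"].round(1),"x",Ro.from_rotvec(o["orientation"]).apply([1,0,0]).round(3))
                                                                          ^^^^^^^^^^^^^^^^
AttributeError: 'float' object has no attribute 'round'
```

```bash
sed -i 's/o\["width"\].round(1)/round(o["width"],1)/' snap.py; python3 snap.py w2
```

```text
2.9167 [ 425.9 -132.4  325.2] [-0.52 -0.2   2.3   0.65  0.51 -2.54] 50.3 [-0.7  1.2 -0.3] x [ 0.632 -0.026 -0.774]
```

View pics/w2.png

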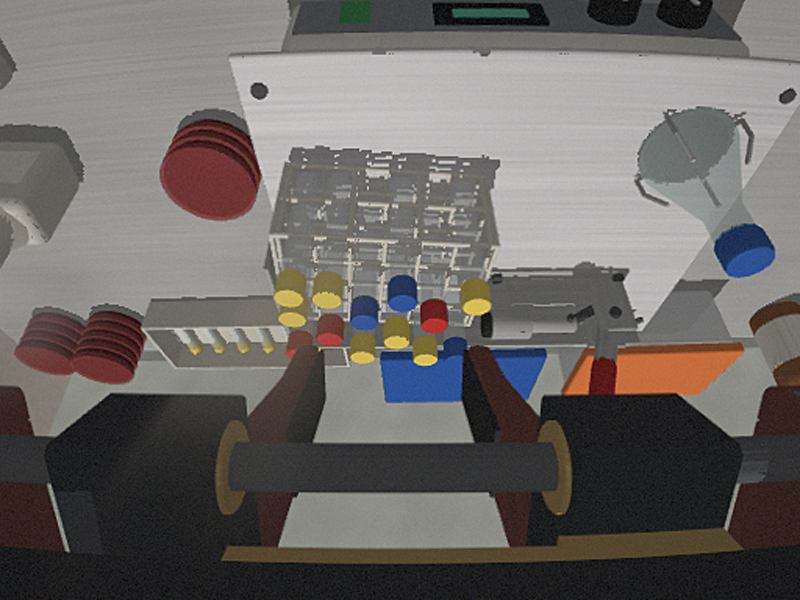

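```bash
python3 - <<'E'
from h import *
import pickle
c,im=pickle.load(open("w2.pkl","rb"))
cv2.imwrite("pics/w2a.png",cv2.resize(im[85:235,165:325,::-1],None,fx=4,fy=4,interpolation=cv2.INTER_CUBIC))
cv2.imwrite("pics/w2b.png",cv2.resize(im[150:260,295:425,::-1],None,fx=5,fy=5,interpolation=cv2.INTER_CUBIC))
E
```

```text
(no output)
```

View pics/w2a.png

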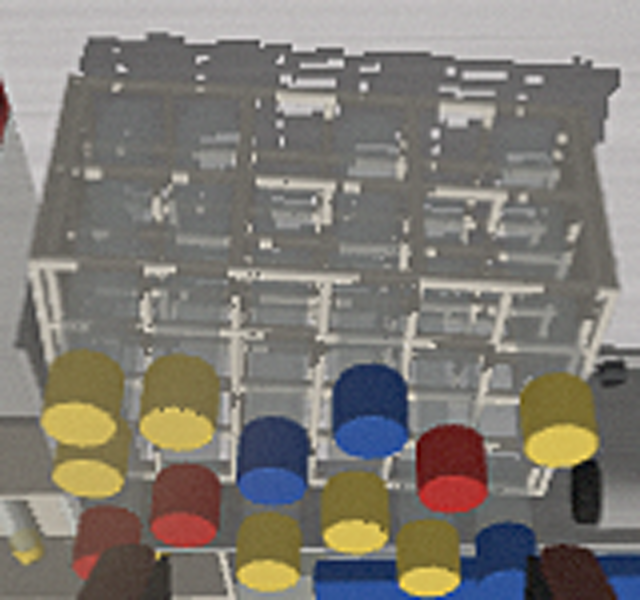

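View pics/w2b.png

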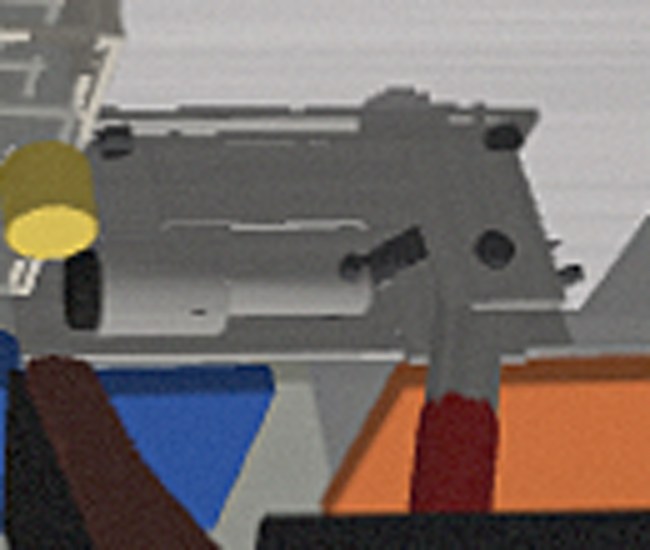

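```bash
python3 - <<'E'
from h import *
import pickle
c,im=pickle.load(open("w2.pkl","rb"))
B=lambda l:[(295+(x+.5)/5-.5,150+(y+.5)/5-.5) for x,y in l]
def loc(p): 
    d=p[:2]-C; cc,s=np.cos(YAW),np.sin(YAW); return np.array([cc*d[0]+s*d[1],-s*d[0]+cc*d[1],p[2]])
for n,u,z in [("pin",(495,248),167),("bufR",(66,295),167),("bufL",(100,290),167),("baseFL",(540,110),125),("baseFR",(92,110),125),("handle at top of steel",(465,400),203)]:
    p=onz(c,B([u]),z)[0]; print(n,p.round(1),loc(p).round(1))
A=lambda l:[(165+(x+.5)/4-.5,85+(y+.5)/4-.5) for x,y in l]
print([loc(p).round(1) for p in onz(c,A([(72,80),(600,120)]),126)],[loc(p).round(1) for p in onz(c,A([(33,258),(617,290)]),195)])
T,e=tri(ctrl.calibration("top"),(219.5,141.1),ctrl.calibration("scene"),(272.6,189.2));print(T,loc(T),e)
p,R=tip(W(-112,-91,142),.5);go(p,R,"pre")
p,R=tip(W(-112,-91,200),.5);go(p,R,"prehi")
E
```

```text
pin [615.4  48.9 167. ] [ 50.7 102.  167. ]
bufR [633.5 -63.8 167. ] [ 71.8 -10.2 167. ]
bufL [631.3 -54.7 167. ] [ 69.4  -1.2 167. ]
baseFL [609.3  71.2 125. ] [ 44.  124.1 125. ]
baseFR [605.1 -55.2 125. ] [ 43.2  -2.4 125. ]
handle at top of steel [632.8  37.3 203. ] [ 68.4  90.8 203. ]
[array([ -73. , -159.7,  126. ]), array([-57.2, -15.2, 126. ])] [array([ -75.6, -158.7,  195. ]), array([-62.7, -20.4, 195. ])]
[635.98651312   9.80004808 277.75582093] [ 72.33097559  63.43886827 277.75582093] 0.07001480730654383
pre shift cm [14.2   9.58 -0.73] rot [-0.013 -0.007  0.184]
prehi shift cm [ 9.7   5.92 -0.72] rot [-0.013 -0.007  0.184]
```

Emit:
servo_tool:
  plan:
    - [[1,1,0,0,0,0.06,8.0],[2,2,0,0,0,0.12,8.0],[4,3,-0.3,-0.01,0,0.18,8.0],[6,4,-0.5,-0.01,0,0.18,8.0],[8,5,-0.7,-0.01,0,0.18,8.0],[9.7,5.9,-0.7,-0.01,0,0.18,8.0],[9.7,5.9,-0.7,-0.01,0,0.18,8.0]]

```text
t: 3.55
ee_pos: [443.8, -139.7, 213.1]
orientation: [-1.404, 0.852, 0.815]
ft_force: [-1.0, 0.3, -0.4]
width: 79.9
```

```bash
python3 snap.py w3; python3 - <<'E'
from h import *
p,R=tip(W(-112,-91,142),.5);go(p,R,"pre")
E
```

```text
3.55 [ 443.8 -139.7  213.1] [-0.45  0.08  2.28  0.57  0.36 -2.5 ] 79.9 [-1.   0.3 -0.4] x [ 0.479 -0.019 -0.877]
pre shift cm [5.14 3.17 0.11] rot [ 0.01  -0.007  0.002]
```

View pics/w3.png

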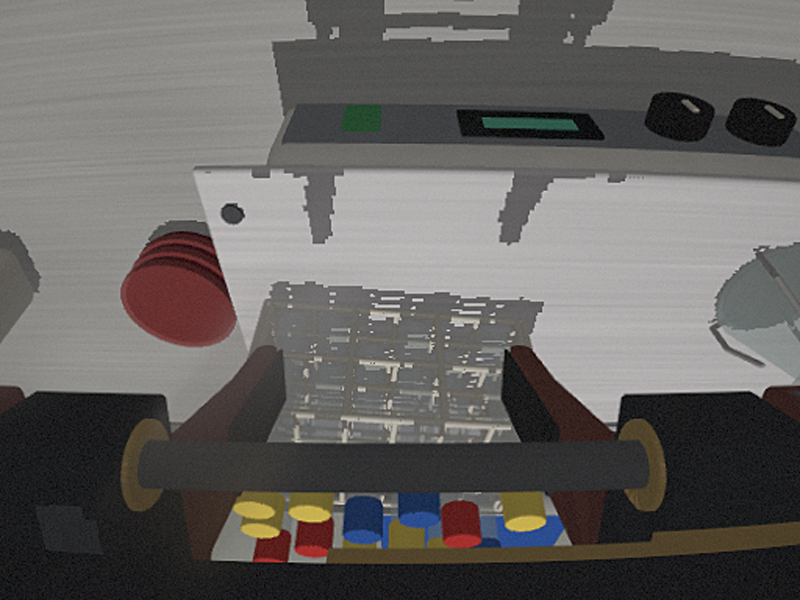

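```bash
python3 - <<'E'
from h import *
p,R=tip(W(-112,-91,143),.4);go(p,R,"pre")
E
```

```text
pre shift cm [5.06 2.99 0.11] rot [ 0.01  -0.007  0.102]
```

Emit:
servo_tool:
  plan:
    - [[0,0,0,0,0,0.05,8.0],[0.5,0.3,0,0,0,0.1,8.0],[1.5,0.9,0,0.01,-0.005,0.1,8.0],[2.5,1.5,0.1,0.01,-0.005,0.1,8.0],[3.5,2.1,0.1,0.01,-0.005,0.1,8.0],[4.5,2.7,0.1,0.01,-0.005,0.1,8.0],[5.06,3.0,0.1,0.01,-0.005,0.1,8.0],[5.06,3.0,0.1,0.01,-0.005,0.1,8.0]]

```text
t: 4.27
ee_pos: [442.6, -140.7, 157.5]
orientation: [-1.361, 0.925, 0.882]
ft_force: [-0.7, 0.1, -0.7]
width: 80.2
```

```bash
python3 snap.py w4; python3 - <<'E'
from h import *
p,R=tip(W(-112,-91,143),.4);go(p,R,"pre")
p,R=tip(W(-82,-91,143),.4);go(p,R,"contact")
p,R=tip(W(69-46-9,-91,143),.4);go(p,R,"end")
im=ctrl.get_image("scene");cv2.imwrite("pics/s4.png",cv2.resize(im[150:280,170:340,::-1],None,fx=4,fy=4,interpolation=cv2.INTER_CUBIC))
E
```

```text
4.2667 [ 442.6 -140.7  157.5] [-0.43  0.22  2.27  0.52  0.31 -2.44] 80.2 [-0.7  0.1 -0.7] x [ 0.394 -0.015 -0.919]
pre shift cm [0.17 0.15 0.13] rot [-0.001 -0.005  0.006]
contact shift cm [ 1.35 -2.61  0.14] rot [-0.001 -0.005  0.006]
end shift cm [  5.15 -11.43   0.17] rot [-0.001 -0.005  0.006]
```

View pics/w4.png

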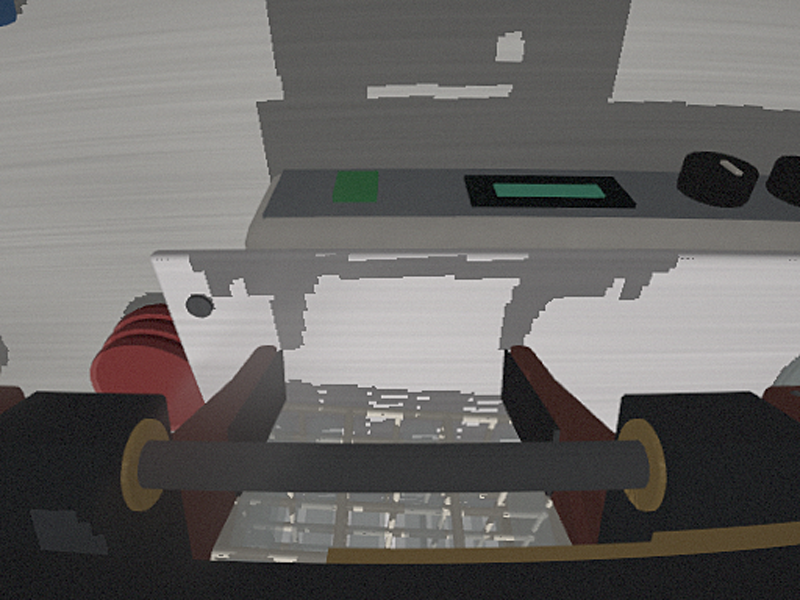

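View pics/s4.png

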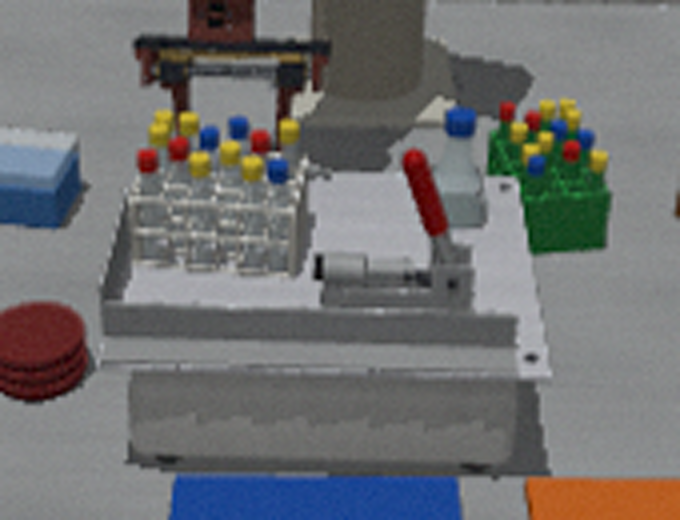

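Emit:
servo_tool:
  plan:
    - [[0.6,-0.6,0.13,0,-0.005,0.005,8.0],[1.0,-1.6,0.13,0,-0.005,0.005,8.0],[1.35,-2.4,0.13,0,-0.005,0.005,8.0],[1.5,-2.9,0.14,0,-0.005,0.005,8.0],[1.7,-3.4,0.14,0,-0.005,0.005,8.0],[1.9,-3.9,0.15,0,-0.005,0.005,8.0],[2.05,-4.3,0.15,0,-0.005,0.005,8.0],[2.22,-4.63,0.15,0,-0.005,0.005,8.0]]

```text
t: 5.03
ee_pos: [493.3, -141.1, 154.8]
orientation: [-1.355, 0.927, 0.888]
ft_force: [-4.7, 0.9, 3.2]
width: 80.1
```

```bash
python3 snap.py w5; python3 - <<'E'
from h import *
p,R=tip(W(-60,-91,143),.4);go(p,R,"pre")
p,R=tip(W(69-46-9,-91,143),.4);go(p,R,"end")
im=ctrl.get_image("scene");cv2.imwrite("pics/s5.png",cv2.resize(im[150:280,170:340,::-1],None,fx=4,fy=4,interpolation=cv2.INTER_CUBIC))
E
```

```text
5.0333 [ 493.3 -141.1  154.8] [-0.38  0.28  2.18  0.43  0.33 -2.3 ] 80.1 [-4.7  0.9  3.2] x [ 0.389 -0.01  -0.921]
pre shift cm [-0.08 -0.05  0.04] rot [-0.003 -0.     0.   ]
end shift cm [ 2.8  -6.86  0.06] rot [-0.003 -0.     0.   ]
```

View pics/w5.png

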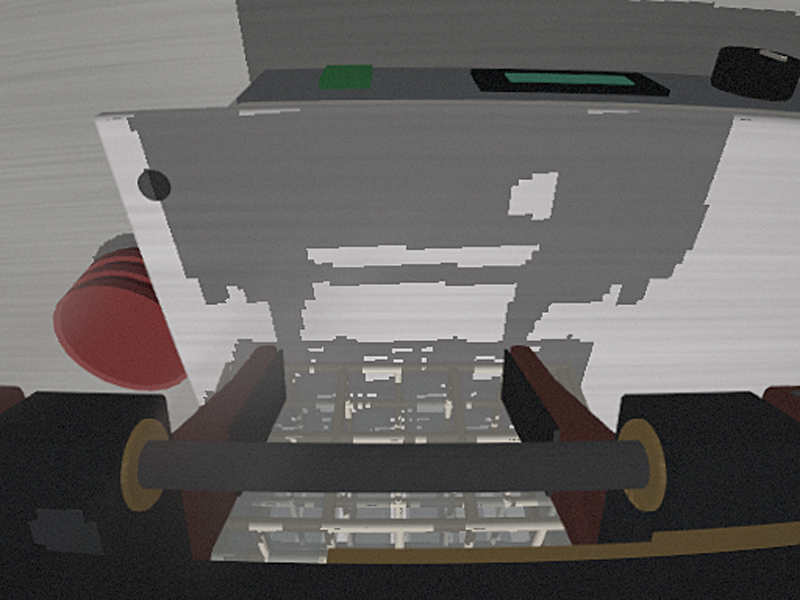

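View pics/s5.png

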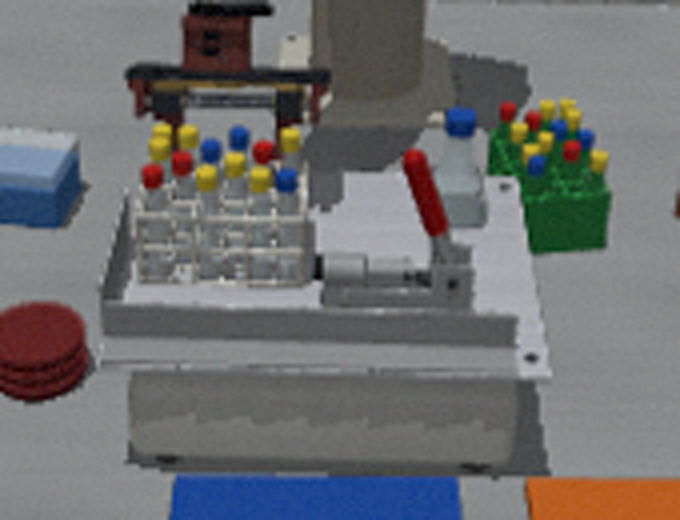

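```bash
cat >> h.py <<'E'
def loc(p):
    d=p[:2]-C; cc,s=np.cos(YAW),np.sin(YAW); return np.array([cc*d[0]+s*d[1],-s*d[0]+cc*d[1],p[2]])
E
python3 - <<'E'
from h import *
c=ctrl.calibration("scene")
S=lambda l:[(170+(x+.5)/4-.5,150+(y+.5)/4-.5) for x,y in l]
for u,z in [((305,282),126),((141,280),126),((307,215),195),((135,215),195),((318,266),167),((530,357),125),((506,187),125)]: print(u,loc(onz(c,S([u]),z)[0]).round(1))
im=ctrl.get_image("top");cv2.imwrite("pics/t5.png",cv2.resize(im[120:230,185:305,::-1],None,fx=5,fy=5,interpolation=cv2.INTER_CUBIC))
E
```

```text
(305, 282) [ 30.8 -19.5 126. ]
(141, 280) [  34.6 -159.5  126. ]
(307, 215) [ 31.  -18.5 195. ]
(135, 215) [  38.3 -160.4  195. ]
(318, 266) [ 64.1  -8.  167. ]
(530, 357) [122.6 164.6 125. ]
(506, 187) [-132.7  166.1  125. ]
```

View pics/t5.png

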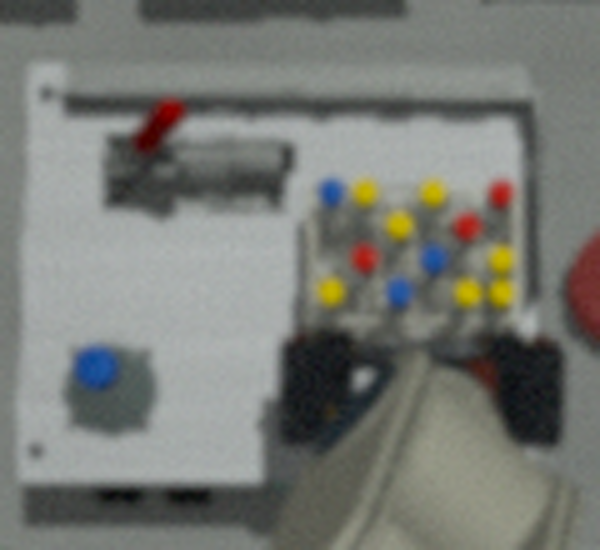

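Emit:
servo_tool:
  plan:
    - [[0.25,-0.65,0.02,0,0,0,8.0],[0.5,-1.3,0,0,0,0,8.0],[0.75,-1.95,-0.03,0,0,0,8.0],[1.05,-2.6,-0.06,0,0,0,8.0],[1.3,-3.25,-0.1,0,0,0,8.0],[1.6,-3.9,-0.13,0,0,0,8.0],[1.85,-4.6,-0.15,0,0,0,8.0],[2.1,-5.2,-0.15,0,0,0,8.0]]

```text
t: 5.85
ee_pos: [550.3, -144.6, 155.8]
orientation: [-1.355, 0.927, 0.887]
ft_force: [-2.2, 0.8, -1.3]
width: 79.7
```

```bash
python3 snap.py w6; python3 - <<'E'
from h import *
o=ctrl.get_obs();print("tip loc",loc(o["ee_pos"]+14*Ro.from_rotvec(o["orientation"]).apply([1,0,0])))
p,R=tip(W(69-46-9,-93,143),.4);go(p,R,"end")
im=ctrl.get_image("scene");cv2.imwrite("pics/s6.png",cv2.resize(im[150:280,170:340,::-1],None,fx=4,fy=4,interpolation=cv2.INTER_CUBIC))
E
```

```text
5.85 [ 550.3 -144.6  155.8] [-0.34  0.35  2.06  0.34  0.36 -2.18] 79.7 [-2.2  0.8 -1.3] x [ 0.39  -0.011 -0.921]
tip loc [ -2.43067336 -93.48968645 143.39448447]
end shift cm [ 0.68 -1.5   0.05] rot [-0.003 -0.001  0.002]
```

View pics/s6.png

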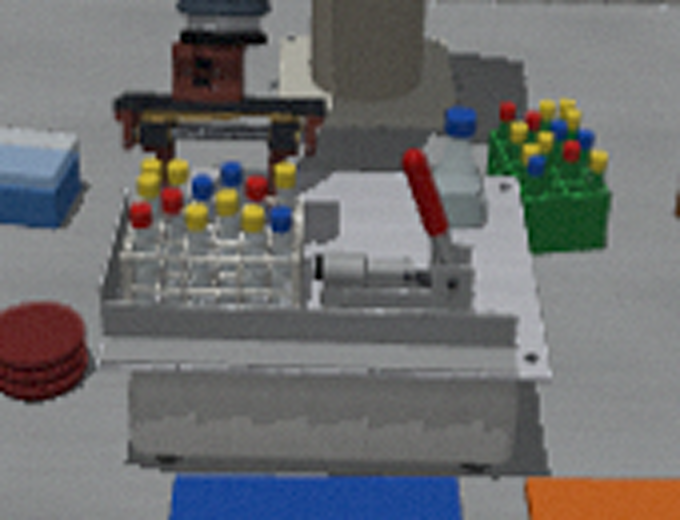

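Emit:
servo_tool:
  plan:
    - [[0.15,-0.3,0,0,0,0,8.0],[0.25,-0.6,0,0,0,0,8.0],[0.4,-0.9,0,0,0,0,8.0],[0.5,-1.15,0,0,0,0,8.0],[0.6,-1.35,0,0,0,0,8.0],[0.68,-1.5,0,0,0,0,8.0],[0.72,-1.6,0,0,0,0,8.0],[0.75,-1.7,0,0,0,0,8.0]]

```text
t: 6.62
ee_pos: [566.7, -144.9, 155.2]
orientation: [-1.354, 0.928, 0.89]
ft_force: [-16.3, -2.9, 13.3]
width: 80.1
```

```bash
python3 - <<'E'
from h import *
o=ctrl.get_obs();print(o["ft_force"],"tip loc",loc(o["ee_pos"]+14*Ro.from_rotvec(o["orientation"]).apply([1,0,0])))
im=ctrl.get_image("scene");cv2.imwrite("pics/s7.png",cv2.resize(im[150:280,170:340,::-1],None,fx=4,fy=4,interpolation=cv2.INTER_CUBIC))
im=ctrl.get_image("top");cv2.imwrite("pics/t7.png",cv2.resize(im[120:230,185:305,::-1],None,fx=5,fy=5,interpolation=cv2.INTER_CUBIC))
E
```

```text
[-16.28408076  -2.86165845  13.33386647] tip loc [ 12.55974987 -93.0441064  142.31770831]
```

View pics/s7.png

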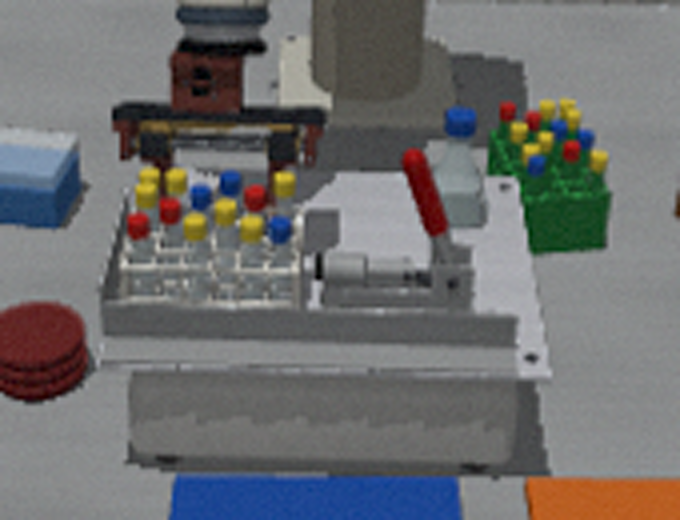

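View pics/t7.png

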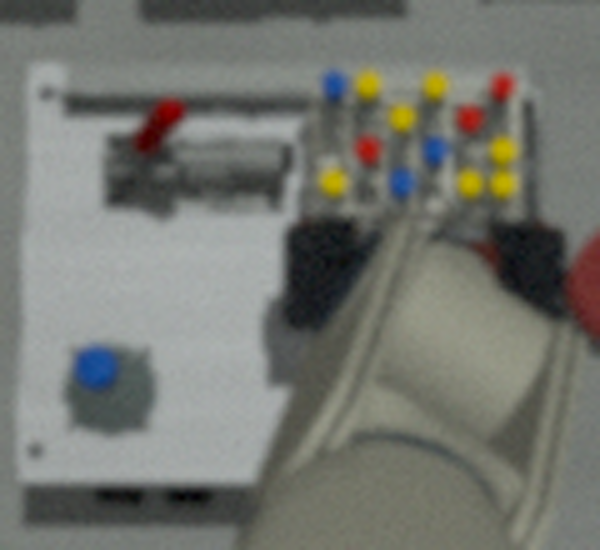

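Emit:
servo_tool:
  plan:
    - [[0.02,-0.1,0,0,0,0,8.0],[0.03,-0.15,0,0,0,0,8.0],[0.03,-0.15,0,0,0,0,8.0],[0.03,-0.15,0,0,0,0,8.0],[0.03,-0.15,0,0,0,0,8.0]]

```text
t: 7.13
ee_pos: [566.8, -144.9, 155.3]
orientation: [-1.353, 0.929, 0.891]
ft_force: [-17.9, -3.4, 13.9]
width: 80.1
```

Emit:
servo_tool:
  plan:
    - [[-0.1,0.4,0,0,0,0,8.0],[-0.2,1,0,0,0,0,8.0],[-0.4,2,0,0,0,0,8.0],[-1,4,0,0,0,0,8.0],[-4,6,0,0,0,0.1,8.0],[-8,8,0,0,0,0.2,8.0],[-11,10,0,0,0,0.3,8.0],[-14,10,0,0,0,0.4,8.0]]

```text
t: 7.8
ee_pos: [417.8, -140.2, 246.2]
orientation: [-1.182, 1.228, 1.193]
ft_force: [0.9, -0.0, -1.0]
width: 79.9
```

```bash
python3 snap.py w8; python3 - <<'E'
from h import *
im=ctrl.get_image("scene");cv2.imwrite("pics/s8.png",cv2.resize(im[150:280,170:340,::-1],None,fx=4,fy=4,interpolation=cv2.INTER_CUBIC))
E
```

```text
7.8 [ 417.8 -140.2  246.2] [-0.35  0.14  2.01 -0.    1.   -1.89] 79.9 [ 0.9 -0.  -1. ] x [-0.008  0.002 -1.   ]
```

View pics/w8.png

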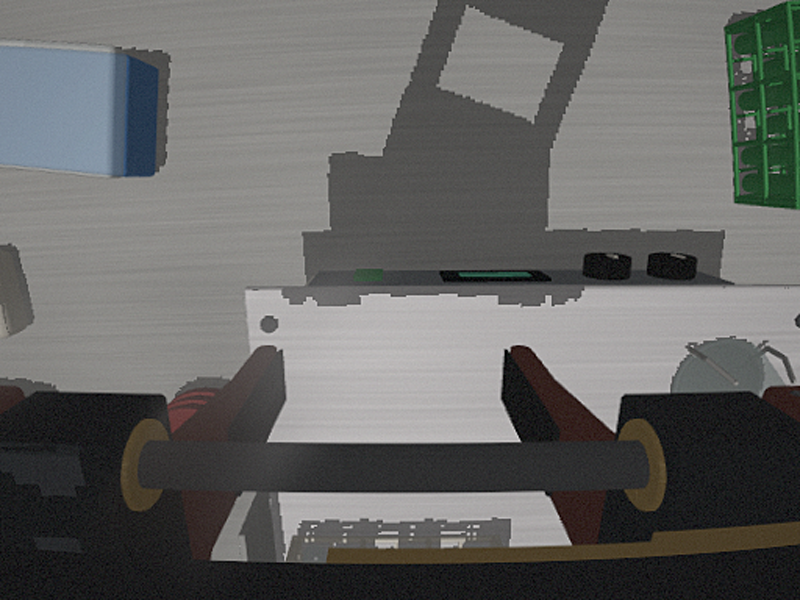

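View pics/s8.png

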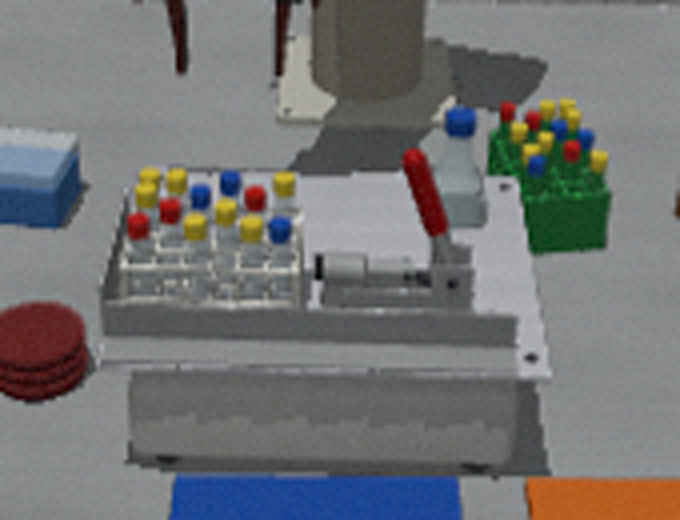

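```bash
cat > caps.py <<'E'
from h import *
im=ctrl.get_image("top");c=ctrl.calibration("top")
hsv=cv2.cvtColor(im,cv2.COLOR_RGB2HSV)
m=((hsv[...,1]>120)&(hsv[...,2]>60)).astype(np.uint8); m[:, :236]=0;m[:,298:]=0;m[:130]=0;m[200:]=0
n,l,s,ce=cv2.connectedComponentsWithStats(m)
for i in range(1,n):
    if s[i,4]>5: print(ce[i].round(1),s[i,4],loc(onz(c,[ce[i]],230)[0]).round(1))
cv2.imwrite("pics/tc.png",cv2.resize(im[120:230,185:305,::-1],None,fx=5,fy=5,interpolation=cv2.INTER_CUBIC))
E
python3 caps.py
```

```text
[251.3 136.8] 16 [102.4 -36.7 230. ]
[258.1 136.7] 24 [103.1 -58.9 230. ]
[271.5 137. ] 20 [ 102.5 -102.6  230. ]
[285.1 136.8] 17 [ 103.6 -147.1  230. ]
[265.  143.2] 24 [ 81.1 -81.5 230. ]
[278.7 143.4] 24 [  80.9 -126.1  230. ]
[258.2 149.4] 23 [ 60.  -59.3 230. ]
[283.1 154.1] 85 [  45.2 -139.9  230. ]
[271.4 149.7] 17 [  59.4 -102.1  230. ]
[251.2 156. ] 23 [ 37.7 -36.6 230. ]
[264.8 156. ] 19 [ 38.1 -80.6 230. ]
```

View pics/tc.png

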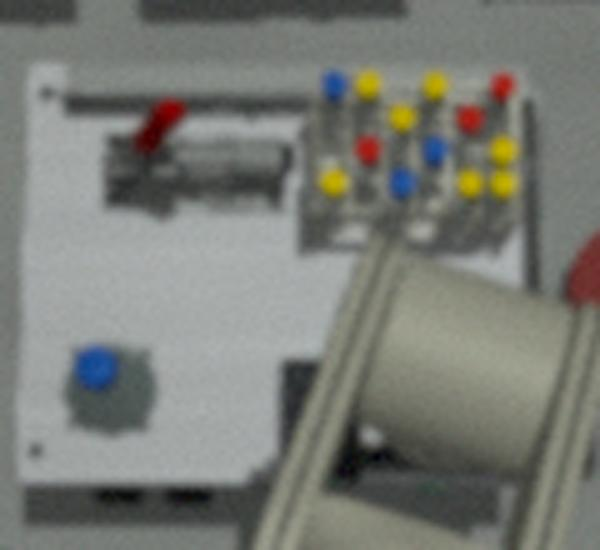

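```bash
python3 - <<'E'
from h import *
p,R=tip(W(70,15,340),0);go(p,R,"above")
p,R=tip(W(70,20,238),0);go(p,R,"pre")
E
```

```text
above shift cm [-10.5  -20.53  10.86] rot [-0.002 -0.     0.006]
pre shift cm [ -0.3  -20.46  11.36] rot [-0.002 -0.     0.006]
```

Emit:
servo_tool:
  plan:
    - [[-4,0,0,0,0,0,0],[-8,0,1,0,0,0,0],[-10.5,-3,3,0,0,0,0],[-10.5,-6.5,5,0,0,0,0],[-10.5,-10,7,0,0,0,0],[-10.5,-13.5,9,0,0,0,0],[-10.5,-17,10.5,0,0,0,0],[-10.5,-20.5,10.9,0,0,0,0]]

```text
t: 8.62
ee_pos: [632.5, -35.3, 348.8]
orientation: [-1.188, 1.219, 1.191]
ft_force: [0.4, 0.2, 0.3]
width: 30.0
```

```bash
python3 - <<'E'
from h import *
o=ctrl.get_obs();print(o["width"],o["qpos"].round(2),loc(o["ee_pos"]))
p,R=tip(W(70,18,238),0);go(p,R,"pre")
im=ctrl.get_image("scene");cv2.imwrite("pics/s9.png",cv2.resize(im[130:280,170:340,::-1],None,fx=4,fy=4,interpolation=cv2.INTER_CUBIC))
E
```

```text
30.042301484582264 [-0.08  0.33  1.5   0.    1.31 -1.62] [ 70.04582712  18.31101521 348.79696991]
pre shift cm [ 9.68  0.01 -0.06] rot [-0.     0.003  0.   ]
```

View pics/s9.png

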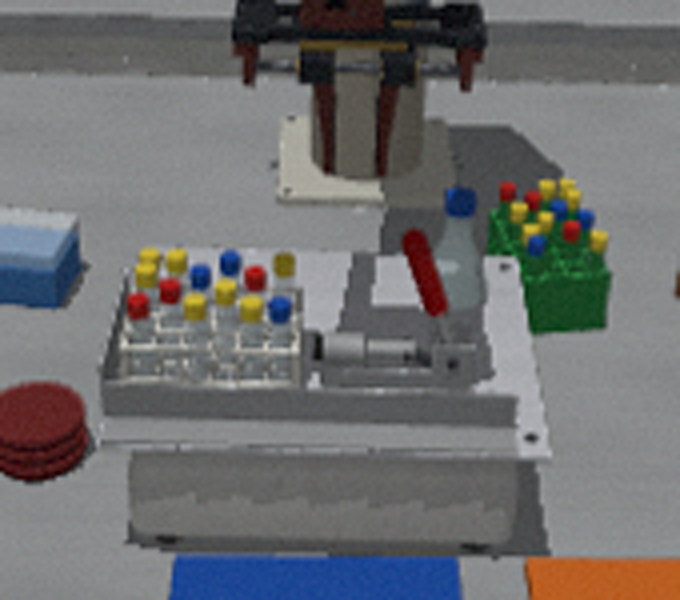

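Emit:
servo_tool:
  plan:
    - [[0,0,0,0,0,0,0],[0,0,0,0,0,0,0],[0,0,0,0,0,0,0],[2,0,-0.3,0,0,0,0],[5,0,-0.3,0,0,0,0],[8,0,-0.3,0,0,0,0],[9.7,0,-0.3,0,0,0,0],[9.7,0,-0.3,0,0,0,0]]

```text
t: 9.33
ee_pos: [627.3, -41.3, 250.1]
orientation: [-1.183, 1.227, 1.192]
ft_force: [-0.9, 0.7, 0.3]
width: 0.4
```

```bash
python3 - <<'E'
from h import *
o=ctrl.get_obs();print(o["width"],loc(o["ee_pos"]),o["ft_force"])
im=ctrl.get_image("scene");cv2.imwrite("pics/s10.png",cv2.resize(im[130:280,170:340,::-1],None,fx=4,fy=4,interpolation=cv2.INTER_CUBIC))
for f in [-15,-5,5,15,25,35,45,55,65,72,77,80,82]:
    a=np.radians(f); y=103+85*np.sin(a)-10*np.cos(a)-13.5; z=167+85*np.cos(a)+10*np.sin(a)
    p,R=tip(W(70,y,z),0); go(p,R,f"{f} y{y:.0f} z{z:.0f}")
E
```

```text
0.35602888240612657 [ 64.99290721  12.10552355 250.14884834] [-0.92948582  0.71787533  0.26147201]
-15 y58 z247 shift cm [-0.78 -0.33  4.57] rot [-0.004  0.001 -0.003]
-5 y72 z251 shift cm [-1.21 -0.33  6.  ] rot [-0.004  0.001 -0.003]
5 y87 z253 shift cm [-1.38 -0.32  7.49] rot [-0.004  0.001 -0.003]
15 y102 z252 shift cm [-1.29 -0.32  8.98] rot [-0.004  0.001 -0.003]
25 y116 z248 shift cm [-0.95 -0.31 10.43] rot [-0.004  0.001 -0.003]
35 y130 z242 shift cm [-0.36 -0.31 11.8 ] rot [-0.004  0.001 -0.003]
45 y143 z234 shift cm [ 0.46 -0.31 13.04] rot [-0.004  0.001 -0.003]
55 y153 z224 shift cm [ 1.49 -0.3  14.13] rot [-0.004  0.001 -0.003]
65 y162 z212 shift cm [ 2.69 -0.3  15.02] rot [-0.004  0.001 -0.003]
72 y167 z203 shift cm [ 3.61 -0.31 15.51] rot [-0.004  0.001 -0.003]
77 y170 z196 shift cm [ 4.3  -0.31 15.79] rot [-0.004  0.001 -0.003]
80 y171 z192 shift cm [ 4.72 -0.31 15.93] rot [-0.004  0.001 -0.003]
82 y172 z189 shift cm [ 5.01 -0.31 16.01] rot [-0.004  0.001 -0.003]
```

View pics/s10.png

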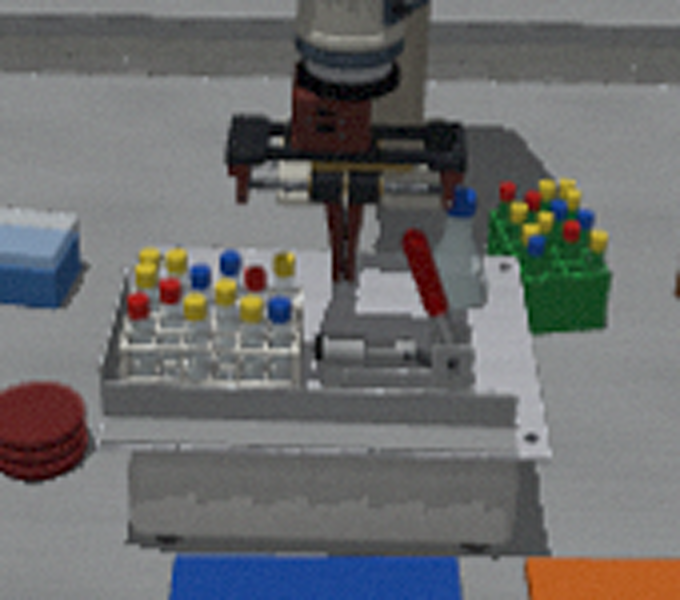

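Emit:
servo_tool:
  plan:
    - [[-1.0,-0.3,1,0,0,0,0],[-1.2,-0.3,2,0,0,0,0],[-1.2,-0.3,3.2,0,0,0,0],[-1.2,-0.3,4.5,0,0,0,0],[-1.3,-0.3,6.0,0,0,0,0],[-1.38,-0.3,7.5,0,0,0,0],[-1.29,-0.3,9.0,0,0,0,0],[-0.95,-0.3,10.4,0,0,0,0]]

```text
t: 10.05
ee_pos: [637.2, 64.9, 264.1]
orientation: [-1.188, 1.221, 1.187]
ft_force: [0.9, -1.1, 1.8]
width: 0.9
```

```bash
cat > hs.py <<'E'
from h import *
import sys
o=ctrl.get_obs();print(o["t"],loc(o["ee_pos"]),o["ft_force"].round(1))
im=ctrl.get_image("scene");cv2.imwrite(f"pics/{sys.argv[1]}.png",cv2.resize(im[130:280,170:340,::-1],None,fx=4,fy=4,interpolation=cv2.INTER_CUBIC))
for f in [25,35,45,55,65,72,77,80,82]:
    a=np.radians(f); y=103+85*np.sin(a)-10*np.cos(a)-13.5; z=167+85*np.cos(a)+10*np.sin(a)
    p,R=tip(W(70,y,z),0); go(p,R,f"{f} y{y:.0f} z{z:.0f}")
E
python3 hs.py s11
```

```text
10.05 [ 72.06510478 118.52718926 264.14981406] [ 0.9 -1.1  1.8]
25 y116 z248 shift cm [ 0.06  0.16 -0.43] rot [-0.001  0.002  0.   ]
35 y130 z242 shift cm [0.66 0.16 0.94] rot [-0.001  0.002  0.   ]
45 y143 z234 shift cm [1.48 0.16 2.18] rot [-0.001  0.002  0.   ]
55 y153 z224 shift cm [2.5  0.16 3.27] rot [-0.001  0.002  0.   ]
65 y162 z212 shift cm [3.7  0.16 4.16] rot [-0.001  0.002  0.   ]
72 y167 z203 shift cm [4.62 0.16 4.65] rot [-0.001  0.002  0.   ]
77 y170 z196 shift cm [5.32 0.16 4.93] rot [-0.001  0.002  0.   ]
80 y171 z192 shift cm [5.74 0.16 5.07] rot [-0.001  0.002  0.   ]
82 y172 z189 shift cm [6.03 0.16 5.15] rot [-0.001  0.002  0.   ]
```

View pics/s11.png

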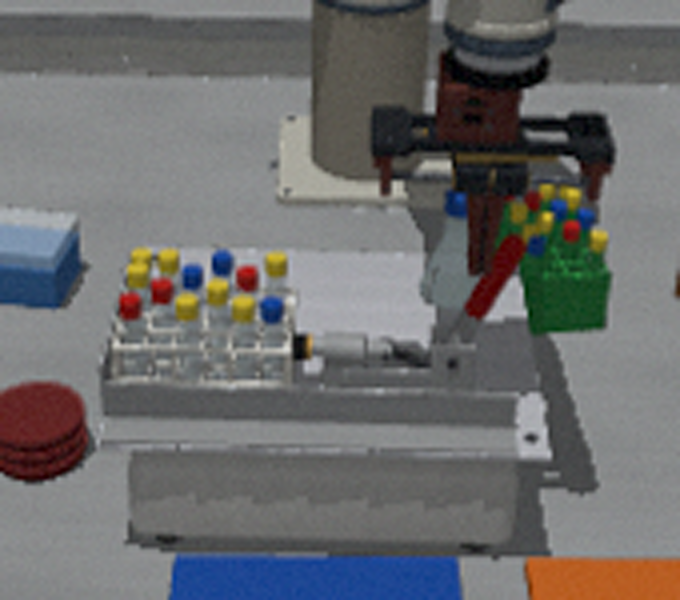

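Emit:
servo_tool:
  plan:
    - [[0.66,0.16,0.95,0,0,0,0],[1.5,0.16,2.2,0,0,0,0],[2.5,0.16,3.27,0,0,0,0],[3.1,0.16,3.75,0,0,0,0],[3.7,0.16,4.16,0,0,0,0],[4.2,0.16,4.4,0,0,0,0],[4.62,0.16,4.65,0,0,0,0],[5.0,0.16,4.8,0,0,0,0]]

```text
t: 10.77
ee_pos: [636.6, 111.7, 212.5]
orientation: [-1.187, 1.222, 1.188]
ft_force: [0.0, 0.5, 0.5]
width: 0.7
```

```bash
python3 hs.py s12|grep -v y1[1-5]
```

```text
10.7667 [ 70.21069363 165.33015423 212.54194087] [0.  0.5 0.5]
65 y162 z212 shift cm [-1.44 -0.04 -0.28] rot [-0.003  0.001 -0.002]
72 y167 z203 shift cm [-0.51 -0.04  0.21] rot [-0.003  0.001 -0.002]
77 y170 z196 shift cm [ 0.18 -0.04  0.49] rot [-0.003  0.001 -0.002]
80 y171 z192 shift cm [ 0.6  -0.04  0.63] rot [-0.003  0.001 -0.002]
82 y172 z189 shift cm [ 0.89 -0.04  0.71] rot [-0.003  0.001 -0.002]
```

View pics/s12.png

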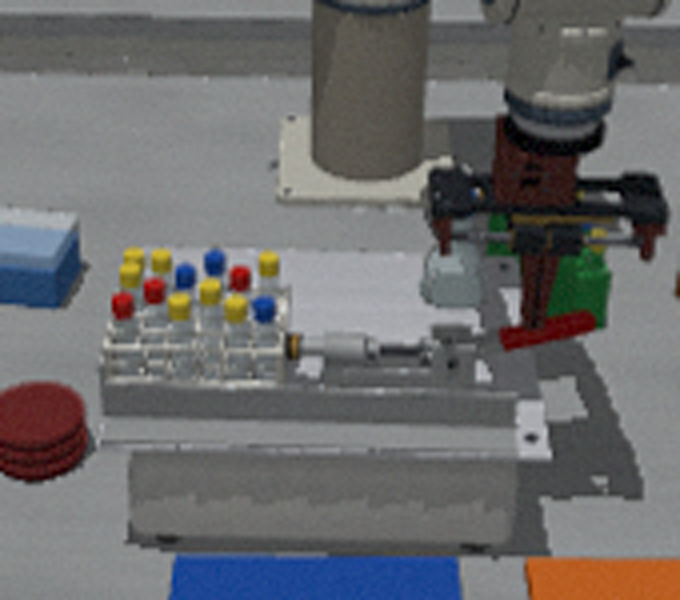

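Emit:
servo_tool:
  plan:
    - [[0.3,0,0.3,0,0,0,0],[0.6,0,0.5,0,0,0,0],[0.7,0,0.6,0,0,0,0],[0.8,0,0.6,0,0,0,0],[0.8,0,0.6,0,0,0,0]]

```text
t: 11.23
ee_pos: [636.8, 116.9, 205.4]
orientation: [-1.187, 1.222, 1.188]
ft_force: [0.2, -0.4, -0.5]
width: 0.4
```

Emit:
servo_tool:
  plan:
    - [[0.15,0,0,0,0,0,0],[0.3,0,0,0,0,0,0],[0.4,0,0,0,0,0,0],[0.4,0,0,0,0,0,0]]

```text
t: 11.57
ee_pos: [636.9, 116.8, 201.5]
orientation: [-1.187, 1.222, 1.187]
ft_force: [0.3, 0.8, 1.0]
width: 0.6
```

Emit:
servo_tool:
  plan:
    - [[0.1,0,0,0,0,0,0],[0.2,0,0,0,0,0,0],[0.3,0,0,0,0,0,0],[0.3,0,0,0,0,0,0]]

```text
t: 11.9
ee_pos: [637.3, 116.9, 200.5]
orientation: [-1.187, 1.221, 1.187]
ft_force: [-3.7, -0.9, 11.2]
width: 0.6
```

```bash
python3 hs.py s13|head -1
```

```text
11.9 [ 70.81932689 170.57347911 200.52914338] [-3.7 -0.9 11.2]
```

View pics/s13.png

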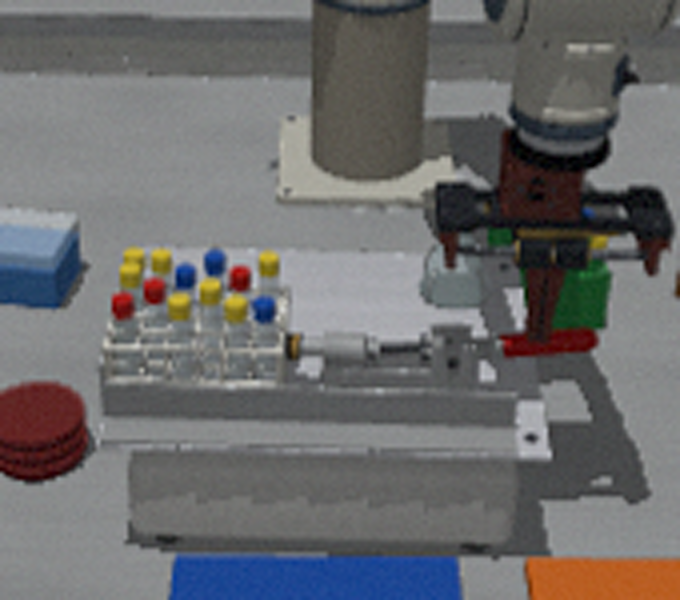

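Emit:
servo_tool:
  plan:
    - [[-0.5,0,0,0,0,0,0],[-2,0,0,0,0,0,0],[-5,0,0,0,0,0,0],[-9,0,0,0,0,0,0],[-13,0,0,0,0,0,0],[-17,1,0,0,0,0,0],[-20,4,0,0,0,0,0],[-20,8,0,0,0,0,0]]

```text
t: 12.62
ee_pos: [560.2, 119.5, 405.3]
orientation: [-1.19, 1.212, 1.18]
ft_force: [1.0, 0.5, 1.1]
width: 0.5
```

Emit:
servo_tool:
  plan:
    - [[0,4,0,0,0,0,0],[0,8,0,0,0,0,0],[0,10,0,0,0,0,0],[0,10,0,0,0,0,0]]

```text
t: 12.95
ee_pos: [453.3, 122.0, 399.1]
orientation: [-1.187, 1.221, 1.188]
ft_force: [-0.7, -1.3, -0.5]
width: -0.0
```

```bash
python3 hs.py s14|head -1; python3 snap.py w14; python3 caps.py; python3 - <<'E'
from h import *
im=ctrl.get_image("scene");cv2.imwrite("pics/s14f.png",im[...,::-1])
im=ctrl.get_image("top");cv2.imwrite("pics/t14f.png",im[...,::-1])
E
```

```text
12.95 [-113.27460681  170.7614575   399.123475  ] [-0.7 -1.3 -0.5]
13.0 [455.6 122.1 399.4] [ 0.24  0.02  1.76  0.    1.35 -1.31] 0.0 [ 0.2 -0.6 -0.4] x [ 0.002  0.001 -1.   ]
[255.3 136.8] 16 [102.6 -49.7 230. ]
[262.  136.9] 22 [102.6 -71.6 230. ]
[275.2 136.7] 22 [ 103.5 -114.7  230. ]
[288.9 137. ] 20 [ 103.3 -159.7  230. ]
[268.7 143.1] 23 [ 81.7 -93.5 230. ]
[282.1 143.2] 23 [  81.7 -137.1  230. ]
[262.  149.4] 25 [ 60.1 -71.7 230. ]
[286.5 154.3] 79 [  44.4 -151.1  230. ]
[275.5 149.8] 18 [  59.3 -115.4  230. ]
[255.2 156.2] 25 [ 37.  -49.6 230. ]
[268.6 155.9] 17 [ 38.6 -92.9 230. ]
```

View pics/s14.png

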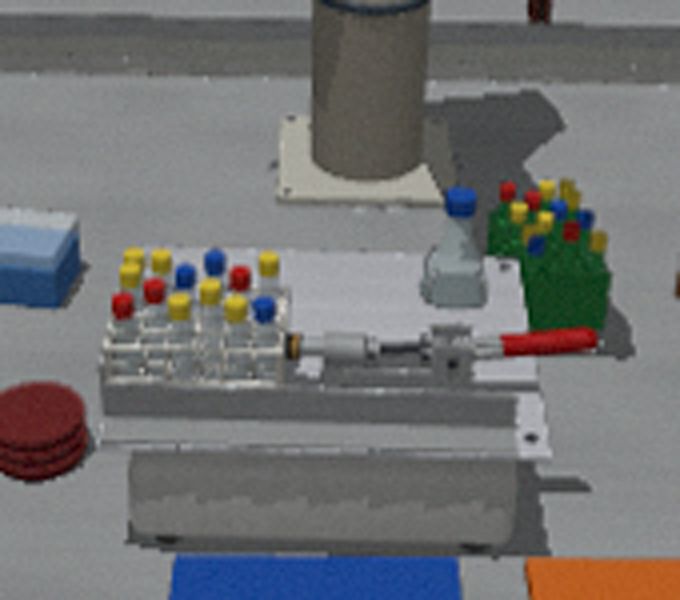

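View pics/w14.png

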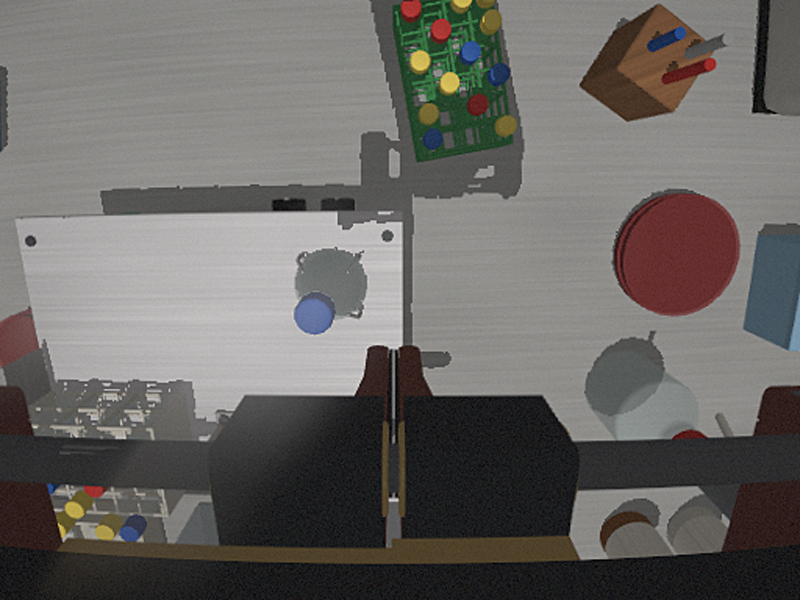

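View pics/t14f.png

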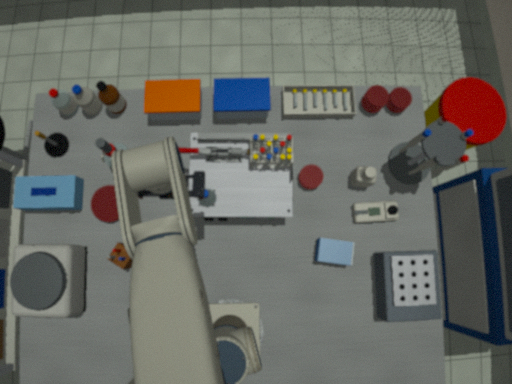

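```bash
python3 - <<'E'
from h import *
c=ctrl.calibration("scene");im=cv2.imread("pics/s14f.png")[...,::-1]
r=redends(im,(285,195,330,230));print(r)
n=np.array([np.cos(YAW),np.sin(YAW),0]);p0=W(70,0,0)
L=[]
for u in r[1:]:
    o,d=ray(c,[u]);d=d[0];s=((p0-o)@n)/(d@n);L.append(loc(o+s*d));print(L[-1].round(1))
a,b=sorted(L,key=lambda v:v[1]);print(np.degrees(np.arctan2(b[2]-a[2],b[1]-a[1])), np.degrees(np.arctan2(b[2]-167,b[1]-103)))
E
```

```text
(108, array([294.66672656, 215.7690522 ]), array([318.54885072, 213.48752719]))
[ 70.  140.4 177.7]
[ 70.  216.8 189.4]
8.688345856153806 11.139070859816023
```

```bash
python3 - <<'E'
from workcell import ctrl
o=ctrl.get_obs();print(o["t"],o["ft_force"],abs(o["qvel"]).max())
print(ctrl.close_job())
E
```

```text
13.2 [ 0.94972727  0.43639864 -0.62388999] 0.008418608219704365
the job is handed in; nothing more can be done
None
```

I pushed the white rack straight back with both open fingertips, low on its front, until it stood against the rear fence. Pressing there gave about 16–18 N. I then pushed the red handle over with closed fingers, down onto its stop, where I felt about 11 N, and backed the arm away. The job was handed in at 13.2 s; no verdict is reported.

- **Rack:** the tube caps in the top view put its centre at about x = +70 and y = −104.6 mm in the shaker's frame, against a seat at +69 and −104 mm. It was square to within about 0.01 rad.
- **Handle:** its line rises 8.7° from level (locked is 8°, dead point about 15°). A second estimate, from the assumed pivot to the tip, gave 11°; that still lies past the dead point.
- **Buffer:** in the pictures it touches the rack. I had no direct reading of its force on the rack.
- **Everything else:** the flask, the green rack and the bystanders in view look unmoved in the last pictures, though I did not measure them. The arm hid a few of them in the top view. The robot was clear of everything, with wrist force about 1 N.

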